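# Unlatch the tool chest and hold its stayless lid at the balance point

### The arm

A 7-joint arm with a two-finger parallel gripper is mounted at the origin on the work surface. World frame = base frame: x ahead of the robot, y to its left, z up, the work surface at z = 0. Lengths are in mm, angles in rad, forces in N, time in s.
With the tool pointing down it reaches from about 400 to 925 mm from the base axis. Payload 5.6 kg.
Tool frame: the origin (TCP) lies at the very end of the fingers, on their centre line; the grasp point (between the pads) lies robot.tcp_to_grasp behind it (robot.tcp_to_grasp is the distance from the TCP to the grasp point, in mm); z points along the fingers, x is the direction in which the jaws open and shut, and the axes are right-handed (so a half turn about z gives the same grasp; the last joint's range is limited). The gripper opens to 85 mm and grips with 20 to 120 N. Pads are 22 mm wide; open, the fingers measure 114 mm over their backs; the gripper's body (76 mm by 85 mm) begins 54 mm behind the grasp point. The pads swing forward as they close: fully open they stand 13 mm farther back than shut.
Start: joints at [1.192, 0.468, -0.012, 1.603, 0.006, 1.071, -0.056], TCP at [214.15, -613.717, 231.29] pointing down, gripper open.
Joint ranges: [-2.53, 2.53], [-0.31, 2.02], [-1.57, 1.55], [0.28, 2.44], [-1.29, 4.43], [0.15, 1.84], [-2.92, 2.92]. Speed limits (rad/s): [2.57, 2.57, 3.14, 3.14, 3.14, 3.14, 3.14].

### API

Orientations are given as [roll, pitch, yaw] about the fixed x, y, z axes, in that order (R = Rz(yaw) Ry(pitch) Rx(roll)).
In Python, from workcell import robot gives the robot as it stands.
- The arm moves only by the tool send_rows, never from a script. Its arguments are lists of equal length, an entry for each row: "slide": the shift along the tool's x, y, z in m, a list of three; "twist": the turn, a rotation vector about the tool's x, y, z in rad, a list of three; "claw": the finger opening in m, from 0 to 0.0854. In form: {"slide": [[x, y, z], ...], "twist": [[ax, ay, az], ...], "claw": [claw, ...]}. A call has 1 to 12 rows; each row shifts and turns the commanded pose from where the row before left it, along the tool's axes as they then stand; what a row does not reach is not made up. A row lasts 1/10 s, in which the tool goes at most 50 mm and 8.59 degrees, less where a joint would pass 70% of its speed; a pose out of reach is approached as far as the arm can. A call with a gripper value outside its range is refused whole. The fingers move at their own pace and stop on an object; "newtons" is the grip in N (left out, the last holds). Time passes only in rows, so rows that do not move let the fingers close. It gives the time, the measured TCP pose, the force and the opening at its end, in the units of the state.
- robot.read_state(): the state, without advancing time (a new reading comes with each control period).
- robot.camera(name): name is "scene" or "side" or "wrist"; returns the picture (384x512x3 uint8, red, green, blue); there is no depth.
- robot.get_calibration(name): a dict with "intrinsics" (3x3 intrinsics, pixels), "extrinsics" (4x4, takes a point from camera to world coordinates). Camera axes: x right, y down, z forward; pixel columns grow to the right and rows downward; lengths in mm; the calibration is good to about 2 mm. The wrist camera is an equidistant fisheye: a pixel r from the principal point sees the ray r / f radians off the axis. A picture is of the moment at which its call begins: read the wrist's pose just before it. get_calibration takes no time and is no camera call; for the wrist camera it gives the pose at the moment of the call.
- robot.job_done(): hands the job in, once; it reports no verdict.
The state is a dict: "clock": time; "joint_positions": joint angles; "qd": joint speeds; "joint_efforts": joint torques, N m; "tool_pos": TCP position; "tool_rot": TCP orientation; "force": force on the tool from outside, world axes, zero at the start; "moment": the same for the moment, N m; "opening": opening from 0.0 (shut) to 1.0 (fully open).
Only numpy, scipy, OpenCV 4.12 (cv2) and the standard library are available. Lean on these libraries where they do the work, as an engineer would, in place of code of your own. Each camera call takes 0.05 s, during which the arm holds its last target. There are 200 camera calls.

### The job

The lid stay of the small steel chest has broken off and a helper is about to screw on a new one. Pull the sprung latch lever on the chest's front towards you through its whole stroke so that the lid pops ajar, then ease the lever slowly all the way back to rest without letting it snap; next take the lid by its side bar, swing it up to its balance point, straight upright where it would fall neither way, and finish with the gripper still holding the bar and the lid still there. Do not let the lid go over the back, and leave the other things on the bench where they lie.

Things in the scene. Friction and masses are not known exactly. Their poses are not given: they have to be found in the camera images.
- chest: Grey steel chest fixed to the bench, open box 140 (x) by 170 (y) by 95 mm high. Origin: centre of its underside, on the bench; x axis from its latch side to its hinge side (roughly away from the robot), y to its left, z up. The lid's hinge line lies along y at x = +70, z = 100 mm. Its yaw varies, up to 0.3 rad
- latch_grip (a point): Middle of the black upright handle of the latch lever in front of the chest's middle: 16 mm wide along chest y, 14 along x, 48 tall, free above; 159 mm above the bench at rest. The lever pivots about a line along chest y, 114 mm straight below this point at rest (chest x -95, z 45 mm). Its hook, 54 mm below this point, holds a 20 mm wide tongue on the lid's front edge
- latch (a joint): Latch lever angle, rad: 0 at rest (upright), grows as its handle is pulled towards the robot (chest -x), 0.55 at the stop. Sprung: 2 N at the handle at rest, 7 N at the stop; let go, it snaps back. It frees the lid at about 0.2 rad; a spring plunger then lifts the lid to about 0.17 rad and keeps it ajar, clear of the hook, when the lever goes back
- bar_grip (a point): Point on the axis of the round steel bar, 14 mm in diameter, that sticks out 65 mm to the left (chest +y) from the lid's side at its free edge, parallel to the hinge line, free all round. 40 mm out from the lid's side, 25 mm from the bar's end, 135 mm from the hinge line. 100 mm above the bench with the lid shut; 235 mm with it upright, then straight above the hinge line
- hinge (a point): Middle of the lid's hinge line, 100 mm above the bench, at the far rim of the chest; axes as the chest's
- lid (a joint): Lid angle, rad: 0 shut (level), grows as its free edge rises and swings away from the robot; 1.571 upright, its balance point; 2.6 fully over the back. Flat plate 140 mm long, 6 thick, 0.3 to 0.6 kg, free hinge: falls shut before the balance point, over the back beyond it. Latched shut at the start
- stay: Loose broken-off lid stay, flat steel strip 130 by 14 by 6 mm, lying on the bench; bystander, origin at its underside
- driver: Loose screwdriver lying on the bench, about 200 mm long; bystander
- jar: Loose small clear screw jar, 60 mm in diameter, 75 mm tall, standing on the bench; bystander, origin at its underside
- sandblock: Loose cork sanding block 100 by 60 by 36 mm lying on the bench; bystander, origin at its underside

How it is judged (in metres and radians):
On the way, in this order (a step that is already met when the one before it is completed fails the run):
1. the latch lever has been pulled through its stroke (beyond 0.45 rad) (value of joint latch above 0.45 rad), for 0.1 s.
2. the latch lever is back at rest (under 0.06 rad) and the lid stands ajar, not yet lifted (value of joint latch below 0.06 rad and value of joint lid between 0.08 and 0.6 rad), for 0.1 s.
At the end, for the whole second after the job is handed in: The lid stands still within 0.08 rad of upright (1.571 rad), held by the fingers on its bar (finger force on the lid over 1 N, grasp point within 60 mm of the bar's grip point), and the latch lever is at rest (under 0.06 rad) (value of joint lid between 1.4908 and 1.6508 rad and velocity of joint lid between -0.15 and 0.15 rad/s and value of joint latch below 0.06 rad and contact force between the fingers and lid above 1 N and distance between the grasp point and bar_grip below 0.06 m); the arm keeps its last pose, push and grip.
It fails at once if the latch lever snaps back (returns faster than 2.5 rad/s) (velocity of joint latch below -2.5 rad/s).
It fails at once if the lid goes over the back (more than 0.35 rad past upright) (value of joint lid above 1.92 rad).
It fails at once if a thing lying on the bench (stay, screwdriver, jar, sanding block) is disturbed (moved over 30 mm) (distance of any of stay, driver, jar, sandblock from where it was at the start of the episode above 0.03 m).
It also fails if it takes over 56 s, if anything falls off the work surface, if the arm or the gripper's body presses on something with over 40 N, if the wrist force passes 120 N, or if a joint passes its speed limit or range.

## Working session

There is one attempt and no reset: what is moved stays moved. The work goes in short steps, Python scripts to look and compute and a tool call to move; the robot and the scene stay as the last step left them, time stands still between calls to the robot, and variables do not carry over. Pictures are saved under pics/ and viewed, about 8 in all and at most 12, crops included, and the job is handed in when it is done.

Besides the shell and the picture viewer there is one more tool, called after "Request:" in YAML: its name, and indented under it one key for each argument. send_rows: Moves the arm, as the interface text tells. Its arguments: {"type":"object","properties":{"slide":{"type":"array"},"twist":{"type":"array"},"claw":{"type":"array"},"newtons":{"type":"number"}},"required":["slide","twist","claw"]}

```bash
ls; mkdir -p pics
python3 - <<'E'
from workcell import robot
import cv2,numpy as np
s=robot.read_state()
print(s, robot.tcp_to_grasp)
for n in ("scene","side"):
    im=robot.camera(n); cv2.imwrite(f"pics/{n}0.png",im[:,:,::-1])
    c=robot.get_calibration(n); print(n,np.round(c["intrinsics"],1).tolist(),np.round(c["extrinsics"],3).tolist())
E
```

```text
pics
{'clock': 0.0, 'joint_positions': array([ 1.19197398,  0.46842906, -0.01161478,  1.60364573,  0.00603393,
        1.07138604, -0.05630088]), 'qd': array([ 0.00261645, -0.000431  ,  0.0008279 , -0.0011785 ,  0.00131396,
        0.00071411, -0.00106926]), 'joint_efforts': array([-2.00019181e-04, -5.32395637e+01,  2.14657711e-02, -2.51306444e+01,
        1.14549359e-02,  7.91130384e-03, -1.01846041e-05]), 'tool_pos': array([ 213.95014052, -613.17716208,  230.29552357]), 'tool_rot': array([ 3.14144170e+00,  1.82787071e-03, -1.23501190e+00]), 'force': array([-0.4064028 , -0.04679793, -0.0776324 ]), 'moment': array([ 0.01774664, -0.0188411 ,  0.06342071]), 'opening': 1.002260351210324} 18.700000000000003
scene [[353.3, 0.0, 256.8], [0.0, 353.3, 187.0], [0.0, 0.0, 1.0]] [[0.404, 0.685, -0.607, 1179.382], [0.915, -0.294, 0.277, -365.148], [0.011, -0.667, -0.745, 917.04], [0.0, 0.0, 0.0, 1.0]]
side [[400.1, 0.0, 259.1], [0.0, 400.1, 192.7], [0.0, 0.0, 1.0]] [[-0.731, -0.499, 0.466, 69.611], [-0.682, 0.513, -0.521, 494.921], [0.021, -0.698, -0.716, 852.108], [0.0, 0.0, 0.0, 1.0]]
```

View pics/scene0.png

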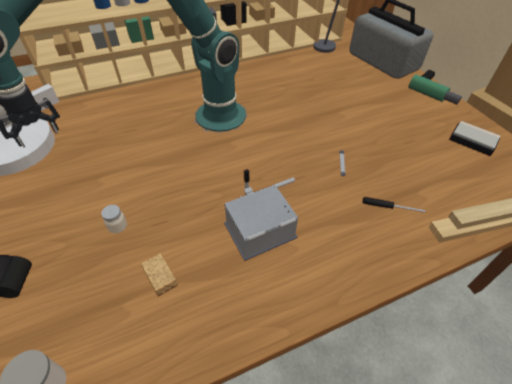

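View pics/side0.png

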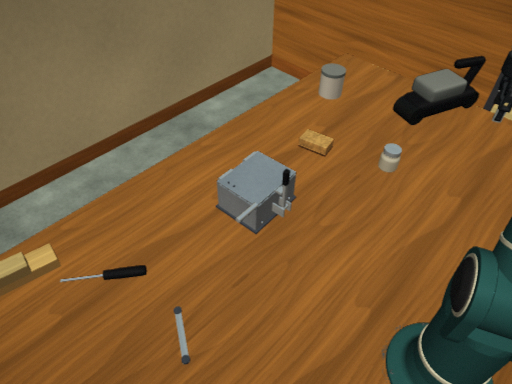

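The scene view shows the chest around (262,220), its handle at (247,176) and the bar tip at (293,181). In the side view the chest is at (257,190), the handle at (286,178) and the bar near (246,213). The bystanders (stay, driver, jar, block) are all well clear. I'll enlarge the chest in both views.

Run:
```python
import cv2,numpy as np
a=cv2.imread("pics/scene0.png")[160:265,212:312];b=cv2.imread("pics/side0.png")[140:245,207:307]
f=lambda i:cv2.resize(i,None,fx=4,fy=4,interpolation=cv2.INTER_CUBIC)
cv2.imwrite("pics/crop0.png",np.hstack([f(a),f(b)]))
for n,(r0,r1,c0,c1) in {"scene0":(160,200,235,260),"side0":(160,200,275,300)}.items():
    g=cv2.imread(f"pics/{n}.png")[r0:r1,c0:c1].max(axis=2)
    y,x=np.where(g<60); print(n,len(x),x.mean()+c0,y.mean()+r0,x.min()+c0,x.max()+c0,y.min()+r0,y.max()+r0)
```

```text
scene0 46 246.45652173913044 175.76086956521738 245 248 170 182
side0 109 286.20183486238534 178.11009174311926 282 293 169 199
```

View pics/crop0.png

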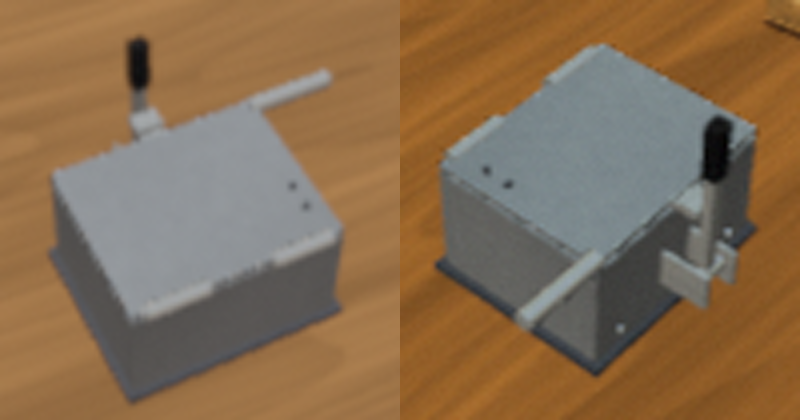

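The crop shows, in left/right panel pixels: handle centre at about (139,63)/(716,148), bar tip at (328,76)/(524,318), bar root at (255,103)/(601,256), and three clear lid corners in each view.

```bash
cat > h.py <<'E'
from workcell import robot
import numpy as np
def ray(n,u,v):
    c=robot.get_calibration(n);K=c["intrinsics"];E=np.array(c["extrinsics"])
    d=E[:3,:3]@np.linalg.solve(K,[u,v,1.]);return E[:3,3],d/np.linalg.norm(d)
def tri(p,q):
    a,d=ray("scene",*p);b,e=ray("side",*q)
    s=np.linalg.lstsq(np.c_[d,-e],b-a,rcond=None)[0]
    x,y=a+s[0]*d,b+s[1]*e;return (x+y)/2,np.linalg.norm(x-y)
def plane(n,p,z):
    a,d=ray(n,*p);return a+d*(z-a[2])/d[2]
E
python3 - <<'E'
from h import *
np.set_printoptions(precision=1,suppress=True)
L=lambda x,y:(x/4+212-.4,y/4+160-.4)
S=lambda x,y:((x-400)/4+207-.4,y/4+140-.4)
for n,p,q in [("handle",L(139,63),S(716,148)),("bartip",L(328,76),S(524,318)),("root",L(255,103),S(601,256)),("backleft",L(341,228),S(444,160)),("backright",L(135,318),S(601,45)),("frontright",L(54,175),S(755,128))]:
    print(n,*tri(p,q),plane("scene",p,103),plane("side",q,103))
E
```

```text
handle [509.9 -94.4 162.1] 1.4585340471936559 [458.1 -72.7 103. ] [ 547.3 -145.7  103. ]
bartip [531.9  56.1 106.6] 3.151160546295596 [530.1  59.2 103. ] [533.3  52.7 103. ]
root [534.  -11.3 107.6] 7.896267872422485 [533.2  -6.5 103. ] [534.8 -18.  103. ]
backleft [668.7  -5.  106.8] 2.172701408657717 [667.   -2.4 103. ] [671.1  -8.4 103. ]
backright [ 678.5 -169.   103.3] 2.2551830042418 [ 679.1 -168.1  103. ] [ 678.2 -170.3  103. ]
frontright [ 540.  -176.4  105.4] 2.7037069815535975 [ 539.2 -174.9  103. ] [ 541.  -179.9  103. ]
```

Chest origin is about (604.5,-90) with yaw about 0.055. The handle, the corners and the bar tip all agree with this to a few mm. I'll go above the handle with the jaws along chest y.

Request:
send_rows:
  slide:
    - [0,0,0]
    - [0,0,0]
    - [-0.025,-0.0162,-0.001]
    - [-0.025,-0.0162,-0.001]
    - [-0.025,-0.0162,-0.001]
    - [-0.025,-0.0162,-0.001]
    - [-0.025,-0.0162,-0.001]
    - [-0.025,-0.0162,-0.001]
    - [-0.025,-0.0162,-0.001]
    - [-0.025,-0.0162,-0.001]
    - [-0.025,-0.0162,-0.001]
    - [-0.025,-0.0162,-0.001]
  twist:
    - [0,0,0.1405]
    - [0,0,0.1405]
    - [0,0,0]
    - [0,0,0]
    - [0,0,0]
    - [0,0,0]
    - [0,0,0]
    - [0,0,0]
    - [0,0,0]
    - [0,0,0]
    - [0,0,0]
    - [0,0,0]
  claw: [0.06,0.06,0.06,0.06,0.06,0.06,0.06,0.06,0.06,0.06,0.06,0.06]
  newtons: 40

```text
clock: 1.3
tool_pos: [362.5, -353.9, 241.0]
tool_rot: [3.141, 0.0, -1.516]
force: [0.5, 0.7, 0.3]
opening: 0.706
```

Request:
send_rows:
  slide:
    - [-0.025,-0.0162,-0.001]
    - [-0.025,-0.0162,-0.001]
    - [-0.025,-0.0162,-0.001]
    - [-0.025,-0.0162,-0.001]
    - [-0.025,-0.0162,-0.001]
    - [-0.025,-0.0162,-0.001]
    - [-0.025,-0.0162,-0.001]
    - [-0.025,-0.0162,-0.001]
    - [-0.025,-0.0162,-0.001]
    - [-0.025,-0.0162,-0.001]
    - [0,0,0]
    - [0,0,0]
  twist:
    - [0,0,0]
    - [0,0,0]
    - [0,0,0]
    - [0,0,0]
    - [0,0,0]
    - [0,0,0]
    - [0,0,0]
    - [0,0,0]
    - [0,0,0]
    - [0,0,0]
    - [0,0,0]
    - [0,0,0]
  claw: [0.06,0.06,0.06,0.06,0.06,0.06,0.06,0.06,0.06,0.06,0.06,0.06]

```text
clock: 2.5
tool_pos: [510.1, -96.4, 250.8]
tool_rot: [3.141, -0.0, -1.515]
force: [0.1, -0.6, -0.4]
opening: 0.699
```

Run:
```python
from h import *
import cv2
s=robot.read_state();c=robot.get_calibration("wrist")
print(s["tool_pos"],s["tool_rot"],s["joint_positions"],s["opening"],c)
np.savez("w1.npz",K=c["intrinsics"],E=c["extrinsics"])
im=robot.camera("wrist")
cv2.imwrite("pics/w1.png",im[:,:,::-1])
```

```text
[510.0738523  -96.43331898 250.82322622] [ 3.14050901e+00 -3.02974386e-05 -1.51464589e+00] [ 0.36323824  0.24614793 -0.28071942  1.88451494  0.07939853  1.02267608
 -1.46559389] 0.699047928529468 {'intrinsics': array([[297.31863964,   0.        , 255.84424148],
       [  0.        , 297.31863964, 185.51830557],
       [  0.        ,   0.        ,   1.        ]]), 'extrinsics': array([[ 5.56063027e-02, -9.48629627e-01, -3.11463914e-01,
         5.90039271e+02],
       [-9.98452492e-01, -5.25977917e-02, -1.80580407e-02,
        -9.29733447e+01],
       [ 7.48078313e-04,  3.11986063e-01, -9.50086384e-01,
         3.94183259e+02],
       [ 0.00000000e+00,  0.00000000e+00,  0.00000000e+00,
         1.00000000e+00]])}
```

View pics/w1.png

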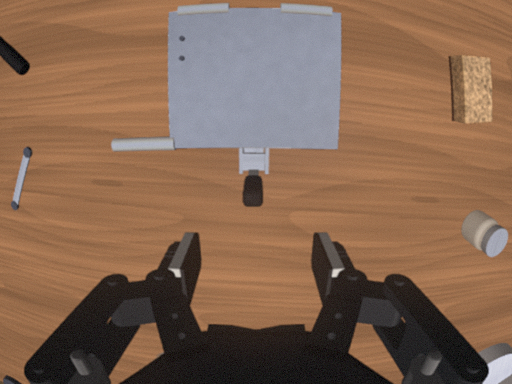

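The wrist view shows the handle at (253,190), the lid's near corners at (170,150) and (338,149), and the bar from (173,144) to its tip at (112,145). Next I'll cast these rays.

```bash
cat >> h.py <<'E'
def wplane(f,p,z):
    w=np.load(f);K,E=w["K"],w["E"];x,y=(p[0]-K[0,2])/K[0,0],(p[1]-K[1,2])/K[1,1]
    t=np.hypot(x,y);d=E[:3,:3]@np.array([x/t*np.sin(t),y/t*np.sin(t),np.cos(t)])
    return E[:3,3]+d*(z-E[2,3])/d[2]
E
python3 - <<'E'
from h import *
import cv2
np.set_printoptions(precision=1,suppress=True)
g=cv2.imread("pics/w1.png")[165:215,235:272].max(axis=2);y,x=np.where(g<70);print(x.min()+235,x.max()+235,y.min()+165,y.max()+165)
for n,p,z in [("topnear",(253,206),183),("mid",(253,190),159),("left",(243.5,200),183),("right",(263,200),183),("fl",(170,150),106),("fr",(338,149),106),("br",(341,12),106),("bl",(170,12),106),("tip",(112,145),104),("root",(173,144),104)]: print(n,wplane("w1.npz",p,z))
E
```

```text
243 261 175 205
topnear [504.2 -95.7 183. ]
mid [508.9 -95.3 159. ]
left [508.7 -88.3 183. ]
right [ 509.5 -103.1  183. ]
fl [528.6  -9.5 106. ]
fr [ 538.9 -179.2  106. ]
br [ 677.9 -171.4  106. ]
bl [668.7  -5.  106. ]
tip [532.   57.8 104. ]
root [534.5 -12.2 104. ]
```

Request:
send_rows:
  slide:
    - [-0.001,0,0.01]
    - [0,0,0.02]
    - [0,0,0.02]
    - [0,0,0.02]
    - [0,0,0.02]
    - [0,0,0.014]
    - [0,0,0]
    - [0,0,0]
    - [0,0,0]
    - [0,0,0]
    - [0,0,0]
    - [0,0,0]
  twist:
    - [0,0,0]
    - [0,0,0]
    - [0,0,0]
    - [0,0,0]
    - [0,0,0]
    - [0,0,0]
    - [0,0,0]
    - [0,0,0]
    - [0,0,0]
    - [0,0,0]
    - [0,0,0]
    - [0,0,0]
  claw: [0.06,0.06,0.06,0.06,0.06,0.05,0.04,0.01,0.01,0.01,0.01,0.01]
  newtons: 40

```text
clock: 3.75
tool_pos: [510.5, -93.9, 148.0]
tool_rot: [-3.141, 0.002, -1.515]
force: [-1.2, 5.1, -0.9]
opening: 0.182
```

Request:
send_rows:
  slide:
    - [0,0,0]
    - [0,0,0]
    - [0,0,0]
  twist:
    - [0,0,0]
    - [0,0,0]
    - [0,0,0]
  claw: [0.01,0.01,0.01]

```text
clock: 4.05
tool_pos: [510.5, -93.9, 148.0]
tool_rot: [-3.141, 0.002, -1.515]
force: [-0.5, 4.9, -1.0]
opening: 0.179
```

Request:
send_rows:
  slide:
    - [-0.0015,0.0022,0]
    - [0,0.0044,0.0001]
    - [0,0.0044,0.0001]
    - [0,0.0044,0.0001]
    - [0,0.0044,0.0001]
    - [0,0.0044,0.0001]
  twist:
    - [0.0213,0,0]
    - [0.0425,0,0]
    - [0.0425,0,0]
    - [0.0425,0,0]
    - [0.0425,0,0]
    - [0.0425,0,0]
  claw: [0.01,0.01,0.01,0.01,0.01,0.01]

```text
clock: 4.65
tool_pos: [487.1, -95.1, 145.6]
tool_rot: [-2.902, -0.001, -1.515]
force: [3.3, 4.6, -3.4]
opening: 0.182
```

```bash
python3 -c "
from h import *
s=robot.read_state();print(s)"
```

```text
{'clock': 4.65, 'joint_positions': array([ 0.43205742,  0.25530344, -0.30822077,  2.19534544,  0.06821725,
        0.4682752 , -1.43035915]), 'qd': array([ 0.21042069, -0.17607747, -0.11105023,  0.3824051 , -0.17773688,
       -0.62450444,  0.22934386]), 'joint_efforts': array([  1.00987382, -34.20170188,   0.61601467, -20.01885295,
         0.7718984 ,   0.118993  ,  -0.17874318]), 'tool_pos': array([487.0511578 , -95.06356883, 145.59778217]), 'tool_rot': array([-2.90235262e+00, -6.55870634e-04, -1.51546940e+00]), 'force': array([ 3.26434742,  4.58448843, -3.40524441]), 'moment': array([0.77754703, 0.01457569, 0.08311517]), 'opening': 0.18164529670494275}
```

Request:
send_rows:
  slide:
    - [0,0.004,0.0001]
    - [0,0.004,0.0002]
    - [0,0.004,0.0003]
    - [0,0.004,0.0005]
  twist:
    - [0,0,0]
    - [0,0,0]
    - [0,0,0]
    - [0,0,0]
  claw: [0.01,0.01,0.01,0.01]

```text
clock: 5.05
tool_pos: [475.3, -95.7, 142.4]
tool_rot: [-2.897, -0.001, -1.515]
force: [7.9, 6.2, 2.4]
opening: 0.182
```

```bash
python3 -c "
from h import *
s=robot.read_state();print(s['joint_positions'],s['force'],s['moment'],s['tool_pos'],s['tool_rot'])"
```

```text
[ 0.44538069  0.24236456 -0.31341143  2.22521485  0.06023028  0.44621079
 -1.41658348] [7.87609842 6.15169466 2.41715895] [ 1.12699624 -1.70760857  0.16562547] [475.2565603  -95.67933705 142.42508034] [-2.89725419e+00 -1.31232405e-03 -1.51501958e+00]
```

Request:
send_rows:
  slide:
    - [0,0.004,0.0006]
    - [0,0.004,0.0007]
    - [0,0.004,0.0009]
    - [0,0.004,0.001]
    - [0,0.002,0.0006]
    - [0,0,0]
    - [0,0,0]
    - [0,0,0]
  twist:
    - [0,0,0]
    - [0,0,0]
    - [0,0,0]
    - [0,0,0]
    - [0,0,0]
    - [0,0,0]
    - [0,0,0]
    - [0,0,0]
  claw: [0.01,0.01,0.01,0.01,0.01,0.01,0.01,0.01]

```text
clock: 5.85
tool_pos: [459.2, -96.6, 135.4]
tool_rot: [-2.896, -0.002, -1.515]
force: [2.8, 6.8, 11.4]
opening: 0.177
```

Run:
```python
from h import *
import cv2
s=robot.read_state();print(s['joint_positions'],s['force'],s['moment'],s['tool_pos'],s['tool_rot'])
a=s["tool_rot"][0]; 
t=np.pi+a if a<0 else a-np.pi
u=np.array([np.cos(-1.515+np.pi/2),np.sin(-1.515+np.pi/2)])
g=s["tool_pos"][:2]-18.7*np.sin(t)*u; z=s["tool_pos"][2]+18.7*np.cos(t)
dx=(g-[510,-94.5])@u
print(t,g,z,dx,"theta",np.arctan2(-dx,z-45),"R",np.hypot(dx,z-45))
im=robot.camera("side");cv2.imwrite("pics/s1.png",cv2.resize(im[120:270,190:390,::-1],None,fx=4,fy=4,interpolation=cv2.INTER_CUBIC))
```

```text
[ 0.45945637  0.23224668 -0.31709902  2.26338568  0.05399847  0.41734413
 -1.4020128 ] [ 2.83678408  6.83326386 11.35756539] [ 1.29999028 -1.13510488  0.20787224] [459.23531508 -96.55274763 135.40136098] [-2.89639683e+00 -2.02761440e-03 -1.51453856e+00]
0.24519582394221917 [454.70302354 -96.8058956 ] 153.54204039018808 -55.3395164423095 theta 0.47149182178240195 R 121.83528475829104
```

View pics/s1.png

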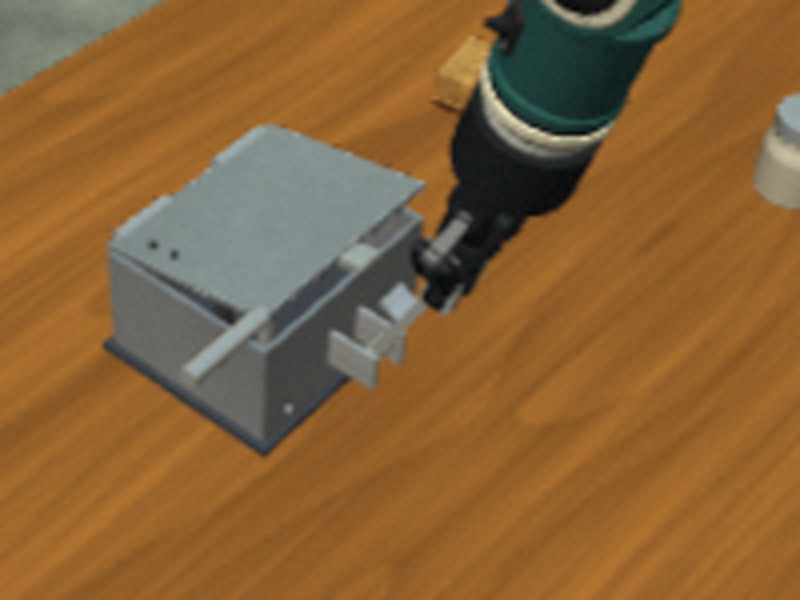

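The lid is ajar (tongue clear, gap visible at (350,250)) and the lever is leaning out in the grip at about 0.47 rad. I'll pull a little further for margin, then ease back.

Request:
send_rows:
  slide:
    - [0,0.003,0.0004]
    - [0,0.003,0.0004]
    - [0,0,0]
    - [0,0,0]
    - [0,0,0]
  twist:
    - [0,0,0]
    - [0,0,0]
    - [0,0,0]
    - [0,0,0]
    - [0,0,0]
  claw: [0.01,0.01,0.01,0.01,0.01]

```text
clock: 6.4
tool_pos: [453.6, -96.8, 132.7]
tool_rot: [-2.897, -0.002, -1.514]
force: [6.9, 6.0, 3.6]
opening: 0.181
```

Request:
send_rows:
  slide:
    - [0,-0.003,-0.0004]
    - [0,-0.003,-0.0004]
    - [0,-0.002,-0.0006]
    - [0,-0.004,-0.001]
    - [0,-0.004,-0.0009]
    - [0,-0.004,-0.0007]
    - [0,-0.004,-0.0006]
    - [0,-0.004,-0.0005]
    - [0,-0.004,-0.0003]
    - [0,-0.004,-0.0002]
    - [0,-0.004,-0.0001]
  twist:
    - [0,0,0]
    - [0,0,0]
    - [0,0,0]
    - [0,0,0]
    - [0,0,0]
    - [0,0,0]
    - [0,0,0]
    - [0,0,0]
    - [0,0,0]
    - [0,0,0]
    - [0,0,0]
  claw: [0.01,0.01,0.01,0.01,0.01,0.01,0.01,0.01,0.01,0.01,0.01]

```text
clock: 7.5
tool_pos: [486.2, -95.1, 144.7]
tool_rot: [-2.908, 0.0, -1.516]
force: [-1.9, 5.1, 2.0]
opening: 0.182
```

Request:
send_rows:
  slide:
    - [0,-0.0044,0.0001]
    - [0,-0.0044,0.0001]
    - [0,-0.0044,0.0001]
    - [0,-0.0044,0.0001]
    - [0,-0.0044,0.0001]
    - [0,-0.0022,0]
    - [0,0,0]
    - [0,0,0]
    - [0,0,0]
  twist:
    - [-0.0425,0,0]
    - [-0.0425,0,0]
    - [-0.0425,0,0]
    - [-0.0425,0,0]
    - [-0.0425,0,0]
    - [-0.0213,0,0]
    - [0,0,0]
    - [0,0,0]
    - [0,0,0]
  claw: [0.01,0.01,0.01,0.01,0.01,0.01,0.01,0.01,0.01]

```text
clock: 8.4
tool_pos: [508.7, -94.0, 147.3]
tool_rot: [3.139, 0.0, -1.517]
force: [-8.4, 4.4, 6.1]
opening: 0.18
```

Request:
send_rows:
  slide:
    - [0,-0.0015,0]
    - [0,0,0]
    - [0,0,0]
  twist:
    - [0,0,0]
    - [0,0,0]
    - [0,0,0]
  claw: [0.01,0.01,0.01]

```text
clock: 8.7
tool_pos: [508.9, -94.0, 147.3]
tool_rot: [3.136, 0.0, -1.517]
force: [-10.5, 4.4, 11.2]
opening: 0.183
```

The lever is against its rest stop: the force rises without motion. Release and lift.

Request:
send_rows:
  slide:
    - [0,0,0]
    - [0,0,0]
    - [0,0,0]
    - [0,0,0]
    - [0,0,-0.01]
    - [0,0,-0.02]
    - [0,0,-0.02]
    - [0,0,-0.02]
    - [0,0,-0.02]
    - [0,0,-0.02]
    - [0,0,0]
    - [0,0,0]
  twist:
    - [0,0,0]
    - [0,0,0]
    - [0,0,0]
    - [0,0,0]
    - [0,0,0]
    - [0,0,0]
    - [0,0,0]
    - [0,0,0]
    - [0,0,0]
    - [0,0,0]
    - [0,0,0]
    - [0,0,0]
  claw: [0.02,0.03,0.05,0.06,0.06,0.06,0.06,0.06,0.06,0.06,0.06,0.06]

```text
clock: 9.9
tool_pos: [511.8, -94.2, 257.7]
tool_rot: [-3.141, -0.0, -1.516]
force: [0.0, -0.3, 1.1]
opening: 0.705
```

Run:
```python
from h import *
import cv2
s=robot.read_state();c=robot.get_calibration("wrist")
print(s["tool_pos"],s["tool_rot"],s["joint_positions"],s["force"])
np.savez("w2.npz",K=c["intrinsics"],E=c["extrinsics"])
im=robot.camera("wrist")
cv2.imwrite("pics/w2.png",im[:,:,::-1])
```

```text
[511.8003336  -94.24837965 257.66416511] [-3.14055373e+00 -4.94925191e-04 -1.51609844e+00] [ 0.3616839   0.24022139 -0.28384401  1.87530095  0.07793973  1.03557213
 -1.47025935] [ 0.01488105 -0.27735619  1.06987192]
```

View pics/w2.png

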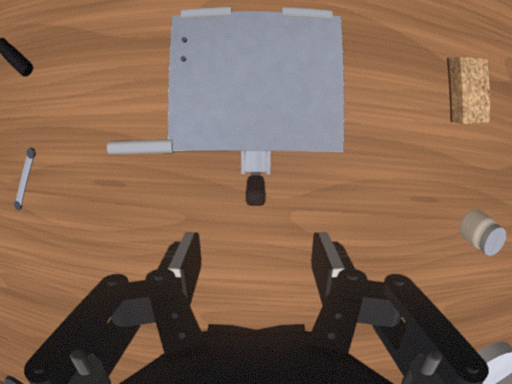

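The lever is upright again: the handle is at (256,190), as it was before the pull. The lid's free edge is raised, appearing wider at 172–344, and the bar runs from (108,148) to (172,147). I'll measure the bar at its expected height.

Run:
```python
from h import *
np.set_printoptions(precision=1,suppress=True)
for n,p,z in [("handle",(256,190),159),("tip",(108,148),123),("root",(172,146.5),123),("hingeL",(172,13),103),("hingeR",(341,13),103)]: print(n,wplane("w2.npz",p,z))
```

```text
handle [508.6 -95.8 159. ]
tip [533.4  58.7 123. ]
root [536.4 -12.4 123. ]
hingeL [672.4  -2.2 103. ]
hingeR [ 681.9 -172.4  103. ]
```

Request:
send_rows:
  slide:
    - [0,0,0]
    - [0,0,0]
    - [0,0,0]
    - [0,0,0]
    - [0,0,0]
    - [0,0,0]
    - [0,0,0]
    - [0,0,0]
    - [0,0,0]
    - [0,0,0]
    - [0,0,0]
    - [0,0,0]
  twist:
    - [0,0,-0.143]
    - [0,0,-0.143]
    - [0,0,-0.143]
    - [0,0,-0.143]
    - [0,0,-0.143]
    - [0,0,-0.143]
    - [0,0,-0.143]
    - [0,0,-0.143]
    - [0,0,-0.143]
    - [0,0,-0.143]
    - [0,0,-0.143]
    - [0,0,0]
  claw: [0.05,0.05,0.05,0.05,0.05,0.05,0.05,0.05,0.05,0.05,0.05,0.05]

```text
clock: 11.15
tool_pos: [511.0, -94.1, 256.1]
tool_rot: [-3.141, 0.002, 0.057]
force: [-0.4, 0.0, 0.4]
opening: 0.582
```

Request:
send_rows:
  slide:
    - [0.005,-0.0209,0]
    - [0.005,-0.0209,0]
    - [0.005,-0.0209,0]
    - [0.005,-0.0209,0]
    - [0.005,-0.0209,0]
    - [0.005,-0.0209,0]
    - [0,0,0.02]
    - [0,0,0.03]
    - [0,0,0.03]
    - [0,0,0]
    - [0,0,0]
  twist:
    - [0,0,0]
    - [0,0,0]
    - [0,0,0]
    - [0,0,0]
    - [0,0,0]
    - [0,0,0]
    - [0,0,0]
    - [0,0,0]
    - [0,0,0]
    - [0,0,0]
    - [0,0,0]
  claw: [0.05,0.05,0.05,0.05,0.05,0.05,0.05,0.05,0.05,0.05,0.05]

```text
clock: 12.25
tool_pos: [534.3, 32.9, 177.1]
tool_rot: [-3.141, 0.001, 0.055]
force: [0.4, 0.3, 0.6]
opening: 0.588
```

Request:
send_rows:
  slide:
    - [0,0,0.015]
    - [0,0,0.02]
    - [0,0,0.02]
    - [0,0,0.012]
    - [0,0,0.005]
    - [0,0,0]
    - [0,0,0]
    - [0,0,0]
    - [0,0,0]
    - [0,0,0]
    - [0,0,0]
    - [0,0,0]
  twist:
    - [0,0,0]
    - [0,0,0]
    - [0,0,0]
    - [0,0,0]
    - [0,0,0]
    - [0,0,0]
    - [0,0,0]
    - [0,0,0]
    - [0,0,0]
    - [0,0,0]
    - [0,0,0]
    - [0,0,0]
  claw: [0.05,0.05,0.05,0.05,0.05,0.04,0.02,0.005,0.005,0.005,0.005,0.005]
  newtons: 40

```text
clock: 13.45
tool_pos: [535.1, 32.8, 105.7]
tool_rot: [-3.142, -0.001, 0.057]
force: [0.6, 0.2, 2.2]
opening: 0.147
```

Run:
```python
from h import *
import cv2
s=robot.read_state();print(s['joint_positions'],s['force'],s['moment'],s['tool_pos'],s['tool_rot'],s['opening'])
im=robot.camera("side");cv2.imwrite("pics/s2.png",cv2.resize(im[120:270,190:390,::-1],None,fx=4,fy=4,interpolation=cv2.INTER_CUBIC))
```

```text
[ 0.27269586  0.50668674 -0.49562274  1.95358833  0.34101249  0.76199639
 -0.36303286] [0.62042243 0.21359646 2.179649  ] [ 0.10626275 -0.25665423 -0.12819507] [535.07382348  32.81997041 105.65414709] [-3.14154142e+00 -1.34660369e-03  5.68380235e-02] 0.14701412297772778
```

View pics/s2.png

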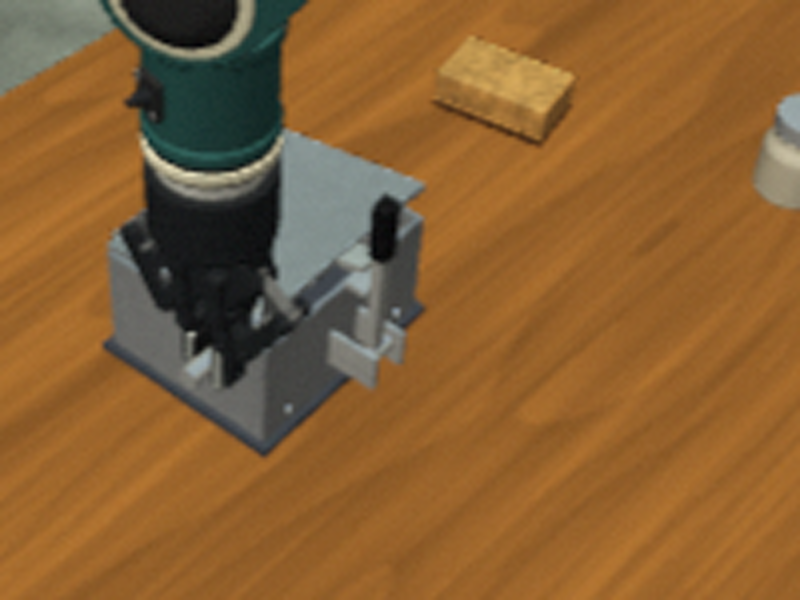

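The side view shows the bar held between the fingers at (205,365), the lever upright at (383,230) and the lid still ajar. Now I'll work out the arc rows.

Run:
```python
import numpy as np
t=np.linspace(.17,1.571,25);p=np.round(np.c_[-135*np.cos(t),0*t,-135*np.sin(t)]/1000,4)
d=np.round(np.diff(p,axis=0),4);print(d[:12].tolist());print(d[12:].tolist())
```

```text
[[0.0016, 0.0, -0.0078], [0.002, 0.0, -0.0076], [0.0025, 0.0, -0.0075], [0.0028, 0.0, -0.0073], [0.0033, 0.0, -0.0072], [0.0038, 0.0, -0.0069], [0.0041, 0.0, -0.0067], [0.0045, 0.0, -0.0065], [0.0048, 0.0, -0.0062], [0.0053, 0.0, -0.0059], [0.0055, 0.0, -0.0056], [0.0059, 0.0, -0.0052]]
[[0.0062, 0.0, -0.0049], [0.0064, 0.0, -0.0046], [0.0067, 0.0, -0.0041], [0.0069, 0.0, -0.0038], [0.0072, 0.0, -0.0033], [0.0073, 0.0, -0.0029], [0.0075, 0.0, -0.0025], [0.0076, 0.0, -0.002], [0.0077, 0.0, -0.0016], [0.0078, 0.0, -0.0012], [0.0079, 0.0, -0.0007], [0.0078, 0.0, -0.0002]]
```

Request:
send_rows:
  slide:
    - [0.0016,0,-0.0078]
    - [0.002,0,-0.0076]
    - [0.0025,0,-0.0075]
    - [0.0028,0,-0.0073]
    - [0.0033,0,-0.0072]
    - [0.0038,0,-0.0069]
    - [0.0041,0,-0.0067]
    - [0.0045,0,-0.0065]
    - [0.0048,0,-0.0062]
    - [0.0053,0,-0.0059]
    - [0.0055,0,-0.0056]
    - [0.0059,0,-0.0052]
  twist:
    - [0,0,0]
    - [0,0,0]
    - [0,0,0]
    - [0,0,0]
    - [0,0,0]
    - [0,0,0]
    - [0,0,0]
    - [0,0,0]
    - [0,0,0]
    - [0,0,0]
    - [0,0,0]
    - [0,0,0]
  claw: [0.005,0.005,0.005,0.005,0.005,0.005,0.005,0.005,0.005,0.005,0.005,0.005]

```text
clock: 14.7
tool_pos: [576.1, 34.9, 186.1]
tool_rot: [3.139, 0.011, 0.057]
force: [-16.0, -1.6, 13.2]
opening: 0.143
```

Request:
send_rows:
  slide:
    - [-0.0013,0,-0.0015]
    - [0,0,0]
    - [0,0,0]
  twist:
    - [0,0,0]
    - [0,0,0]
    - [0,0,0]
  claw: [0.005,0.005,0.005]

```text
clock: 15.0
tool_pos: [577.1, 34.9, 187.4]
tool_rot: [3.14, 0.005, 0.057]
force: [-7.1, -0.9, 2.8]
opening: 0.147
```

Run:
```python
from h import *
import cv2
s=robot.read_state();print(s['joint_positions'],s['force'],s['moment'],s['tool_pos'],s['tool_rot'],s['opening'])
im=robot.camera("side");cv2.imwrite("pics/s3.png",cv2.resize(im[90:240,170:370,::-1],None,fx=4,fy=4,interpolation=cv2.INTER_CUBIC))
```

```text
[ 0.29138001  0.4627144  -0.52980202  1.79200312  0.27836002  0.96696332
 -0.2965297 ] [-7.07349633 -0.93807066  2.79348211] [-0.21842476  1.82694339 -0.07162893] [577.14211512  34.8788354  187.42441972] [3.14027115 0.00510799 0.05688079] 0.1466471223574823
```

View pics/s3.png

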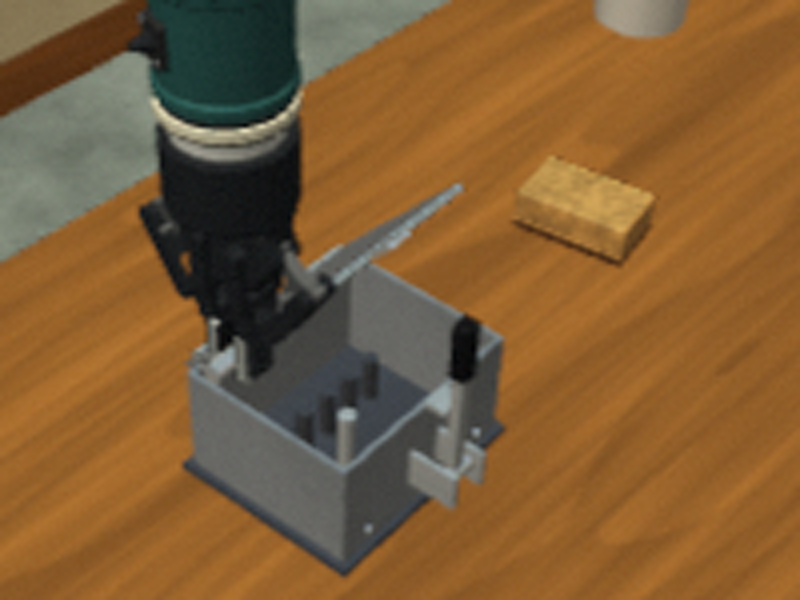

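It's swinging nicely, with the bar still held and the lever at rest. I'll continue the second half.

Request:
send_rows:
  slide:
    - [0.0062,0,-0.005]
    - [0.0065,0,-0.0047]
    - [0.0068,0,-0.0042]
    - [0.007,0,-0.0039]
    - [0.0073,0,-0.0034]
    - [0.0074,0,-0.003]
    - [0.0076,0,-0.0025]
    - [0.0077,0,-0.002]
    - [0,0,0]
  twist:
    - [0,0,0]
    - [0,0,0]
    - [0,0,0]
    - [0,0,0]
    - [0,0,0]
    - [0,0,0]
    - [0,0,0]
    - [0,0,0]
    - [0,0,0]
  claw: [0.005,0.005,0.005,0.005,0.005,0.005,0.005,0.005,0.005]

```text
clock: 15.95
tool_pos: [636.7, 37.9, 218.1]
tool_rot: [3.14, -0.001, 0.056]
force: [-4.5, -2.2, 7.4]
opening: 0.144
```

Request:
send_rows:
  slide:
    - [0.0078,0,-0.0016]
    - [0.0079,0,-0.0012]
    - [0.008,0,-0.0007]
    - [0.0041,0,-0.0001]
    - [0.0041,0,-0.0001]
    - [0,0,0]
    - [0,0,0]
    - [0,0,0]
  twist:
    - [0,0,0]
    - [0,0,0]
    - [0,0,0]
    - [0,0,0]
    - [0,0,0]
    - [0,0,0]
    - [0,0,0]
    - [0,0,0]
  claw: [0.005,0.005,0.005,0.005,0.005,0.005,0.005,0.005]

```text
clock: 16.75
tool_pos: [669.0, 39.5, 221.0]
tool_rot: [3.141, -0.003, 0.056]
force: [-0.2, -1.7, 4.3]
opening: 0.146
```

Run:
```python
from h import *
import cv2
s=robot.read_state();print(s['force'],s['moment'],s['tool_pos'],s['tool_rot'],s['opening'])
a=robot.camera("side")[90:240,180:380,::-1];b=robot.camera("scene")[110:260,190:390,::-1]
f=lambda i:cv2.resize(i,None,fx=3.5,fy=3.5,interpolation=cv2.INTER_CUBIC)
cv2.imwrite("pics/f1.png",np.hstack([f(a[:,:110]),f(b[:,:110])]))
```

```text
[-0.18009082 -1.71651367  4.31241602] [-0.52551096  0.16055001 -0.1511977 ] [668.96684784  39.48631686 221.02190146] [ 3.14053424 -0.00344025  0.05614296] 0.14550368719415974
```

View pics/f1.png

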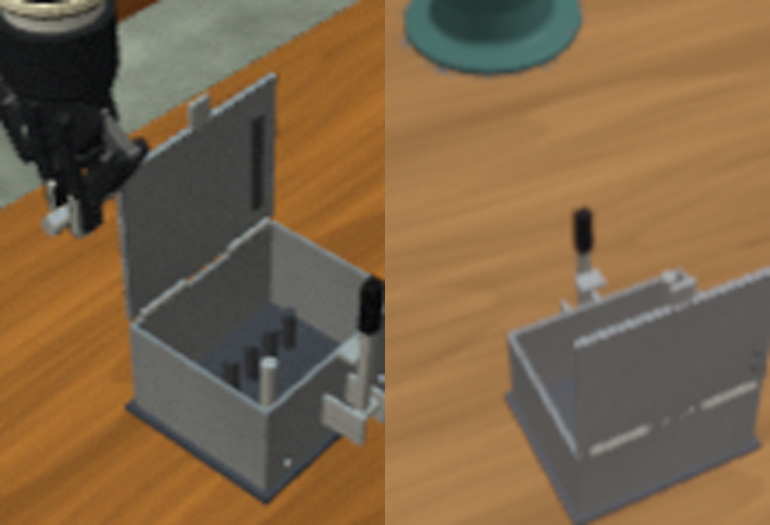

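The lid stands upright, held by the bar at (55,215) on the left, and the lever is at rest. The lid's far top corner is at (275,76) on the left and (578,343) on the right. Last check: that corner against the hinge, and the bystanders against the first picture.

Run:
```python
from h import *
import cv2
np.set_printoptions(precision=1,suppress=True)
p=tri((193/3.5+190-.4,343/3.5+110-.4),(275/3.5+180-.4,76/3.5+90-.4))
print(p,"expect z~240, hinge right end x~679,y~-171")
for n,b in (("scene",[(340,148,348,178),(360,192,428,216),(98,200,130,238),(138,250,180,298)]),("side",[(170,302,194,366),(58,260,150,288),(376,140,405,176),(295,126,337,158)])):
    im=robot.camera(n)[:,:,::-1].astype(int);o=cv2.imread(f"pics/{n}0.png").astype(int)
    print(n,[round(float(abs(im-o)[y0:y1,x0:x1].mean()),2) for x0,y0,x1,y1 in b])
s=robot.read_state();print(s['tool_pos'],s['force'],s['clock'])
```

```text
(array([ 677.3, -168.8,  240.2]), np.float64(3.338729582711386)) expect z~240, hinge right end x~679,y~-171
scene [6.23, 5.52, 6.32, 6.24]
side [5.59, 4.88, 6.17, 5.7]
[668.9  39.5 221. ] [-0.5 -2.8  5.4] 16.95
```

```bash
python3 -c "
from workcell import robot
print(robot.job_done())"
```

```text
the job is handed in; nothing more can be done
None
```

The lid is standing upright with the gripper still holding its bar, and I handed the job in at 17 s of the 56 s allowed. No verdict is reported, so the results below are my own measurements.

- **Latch:** I gripped the handle and pulled the lever to about 0.52 rad, worked out from the tool position. The lid popped ajar. I eased the lever back at about 0.4 rad/s until it pressed on its rest stop, then let go. The pictures show it upright.
- **Lid:** I gripped the bar and swung the lid round its hinge. Halfway up the bar pressed about 20 N along the radius, so I shifted the path outward by about 2 mm.

| Last check | Result |
|---|---|
| Gripper against the hinge line, sideways | about 2 mm, or 0.015 rad |
| Lid's far top corner, height | 240 mm, as expected |
| Lid's far top corner against the hinge, sideways | within 2 mm (the two camera rays miss each other by 3 mm) |
| Sideways force on the gripper | about 3 N |
| Gripper opening | 0.146, so the bar is still held |
| Stay, screwdriver, jar, sanding block | no visible change from the first pictures beyond image noise |

No check failed.

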